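# Open the sample viewer's spring shutter on a jar

## Robot

A 6-joint arm with a two-finger parallel gripper is mounted at the origin on the work surface. World frame = base frame: x ahead of the robot, y to its left, z up, the work surface at z = 0. Lengths are in m, angles in degrees, forces in N, time in s.
With the tool pointing down it reaches from about 0.25 to 0.725 m from the base axis. Payload 4 kg.
Tool frame: the origin (TCP) lies at the very end of the fingers, on their centre line; the grasp point (between the pads) lies 19 mm behind it; z points along the fingers, y is the line along which they close (so a half turn about z gives the same grasp; the last joint's range is limited). The gripper opens to 85 mm and grips with 20 to 120 N. Pads are 22 mm wide; open, the fingers measure 114 mm over their backs; the gripper's body (76 mm by 85 mm) begins 54 mm behind the grasp point. The pads swing forward as they close: fully open they stand 13 mm farther back than shut.
Start: joints at [-65.203, 13.785, 0.286, 76.501, 0, 90], TCP at [0.21, -0.454, 0.231] pointing down, gripper open.
Joint ranges: [-155.79, 155.79], [-60.16, 107.12], [-62.33, 73.08], [-114, 123.19], [-81.49, 82.49], [-180, 180]. Speed limits (degrees/s): [159.86, 159.86, 180, 180, 180, 180].

## Interface

Orientations are given as [roll, pitch, yaw] about the fixed x, y, z axes, in that order (R = Rz(yaw) Ry(pitch) Rx(roll)).
In Python, from station import robot gives the robot as it stands.
- The arm moves only by the tool apply_moves, never from a script. Its argument "moves" is a list that holds one entry, the list of rows, each a list of 4 numbers: the shift along the tool's x, y, z each as a share of 3 cm, from -1 to 1, then the turn about the tool's z as a share of 0.1 rad, from -1 to 1. A call has 1 to 5 rows; each row shifts and turns the commanded pose from where the row before left it, along the tool's axes as they then stand; what a row does not reach is not made up. A row lasts 1/12 s, in which the tool goes at most 41.7 mm and 7.16 degrees, less where a joint would pass 70% of its speed; a pose out of reach is approached as far as the arm can. A call with a number of a shift or a turn outside -1 to 1 is refused whole. A call with a gripper value outside its range is refused whole. "gripper" is the finger opening in mm, from 0 to 85.4, set as the call begins (left out, the last holds). The fingers move at their own pace and stop on an object; "squeeze" is the grip in N (left out, the last holds). Time passes only in rows, so rows that do not move let the fingers close. It gives the time, the measured TCP pose, the force, the opening and the grip force at its end, in the units of the state.
- robot.observe(): the state, without advancing time (a new reading comes with each control period).
- robot.capture(name): name is "scene" or "top"; returns the picture (480x640x3 uint8, red, green, blue); there is no depth.
- robot.camera_model(name): a dict with "camera_matrix" (3x3 intrinsics, pixels), "origin" and "attitude" of the camera in the world. Camera axes: x right, y up, looking along -z (the intrinsics and any distortion apply to the point x, -y, -z); pixel columns grow to the right and rows downward; lengths in m; the calibration is good to about 2 mm. A picture is of the moment at which its call begins. camera_model takes no time and is no camera call.
- robot.job_done(): hands the job in; it is judged then, once.
The state is a dict: "clock": time; "qpos": joint angles; "qvel": joint speeds; "tau": joint torques, N m; "eef_pos": TCP position; "tcp_rot": TCP orientation; "ft_force": force on the tool from outside, world axes, zero at the start; "wrist_torque": the same for the moment, N m; "width": opening from 0.0 (shut) to 1.0 (fully open); "gripper_force": force on a finger pad.
Only numpy, scipy, OpenCV 4.12 (cv2) and the standard library are available. Lean on these libraries where they do the work, as an engineer would, in place of code of your own. Each camera call takes 0.05 s, during which the arm holds its last target. There are 200 camera calls.

## Task

Take the shortest of the three white-lidded jars and stand it upright in the middle of the sample viewer's round steel plate, set down rather than dropped. Then pull the viewer's spring-return shutter slide out by its knob until the slide's pointer is level with the marker clip on the scale, and finish while still holding it there, because it springs back if you let go. Leave the other things on the bench where they are and do not knock anything over.

Things in the scene. Friction and masses are not known exactly. Their poses are not given: they have to be found in the camera images.
- viewer: sample viewer, fixed on the bench: grey base 230 mm (its x) by 260 mm (its y), 30 mm high; a white lamp housing rises to 90 mm above the bench across its far side (x +55 to +115 mm, whole width). Origin: centre of its underside; x points away from the robot's side towards the housing, z up. Sample plate on its +y half, shutter slide on its -y half
- plate (a point): centre of the top face of the round steel sample plate, 72 mm across, 34 mm above the bench, flat without a rim, in front of the lamp housing (at x -25, y +65 mm in the viewer's frame; the housing face is 80 mm farther along x). Axes as the viewer's
- shutter (a joint): pull-out of the shutter slide in metres: 0 pushed in (its start), growing as it is pulled along the viewer's -x, end stop at 0.080. A spring drives it back in with about 4 N when in, rising 1.1 N per 10 mm (about 10 N at the marks used). It never stays out by itself
- knob (a point): middle of the upright round black knob on the slide, 24 mm across; 68 mm above the bench, the knob reaching from 50 to 86 mm, over the slide's flat steel top at 42 mm. Pushed in it is at x -15, y -65 mm in the viewer's frame, 70 mm in front of the housing. Can be grasped from above in any yaw. Moves with the slide. Axes as the viewer's
- pointer (a point): tip of the slide's pointer, a thin steel finger 4 mm wide that sticks out to -y just below the knob; same viewer x as the knob's centre, 34 mm to its -y, 44 mm above the bench. Moves with the slide
- marker: marker clip, a black block 10 mm (viewer's x) by 20 by 9 mm with a thin line across its middle, fixed on the scale strip along the viewer's -y edge, its top 41 mm above the bench. Origin: centre of its underside; its x in the viewer's frame is where the pointer has to be brought (25 to 57 mm of pull)
- jar: the shortest jar: clear glass, white lid, paper label, 52 mm across, 70 mm tall with its lid, 0.1 to 0.2 kg, standing on the bench. Origin: centre of its underside, z up
- jar_tall: bystander: jar of the same 52 mm diameter but 115 mm tall. Origin: centre of its underside
- jar_wide: bystander: wider jar, 68 mm across and 95 mm tall. Origin: centre of its underside
- beaker: bystander: open glass beaker, 68 mm across and 90 mm tall. Origin: centre of its underside
- washbottle: bystander: white wash bottle with a blue bent spout, 70 mm across, 207 mm tall. Origin: centre of its underside
- dish: bystander: shallow glass dish, 90 mm across and 16 mm high. Origin: centre of its underside
- spatula: bystander: thin steel lab spatula lying on the bench, 180 mm long, 14 mm wide, 8 mm high; origin at its middle
Mind the look-alikes: they are no part of the job. What is shaped like the jar but blue or purple is not meant.

How it is judged:
By the outcome, as a careful person would: the job done as asked, in the order asked, and still so for the second after the job is handed in, while the arm keeps its last pose, push and grip.
It also fails if it takes over 45 s, if anything falls off the work surface, if the arm or the gripper's body presses on something with over 40 N, if the wrist force passes 120 N, or if a joint passes its speed limit or range.

## Working session

There is one attempt and no reset: what is moved stays moved. The work goes in short steps, Python scripts to look and compute and a tool call to move; the robot and the scene stay as the last step left them, time stands still between calls to the robot, and variables do not carry over. Pictures are saved under pics/ and viewed, at most 10 in all, crops included, and the job is handed in when it is done.

Besides the shell and the picture viewer there is one more tool, called after "Call:" in YAML: its name, and indented under it one key for each argument. apply_moves: Moves the arm, as the interface text tells. Its arguments: {"type":"object","properties":{"moves":{"type":"array"},"gripper":{"type":"number"},"squeeze":{"type":"number"}},"required":["moves"]}

```bash
mkdir -p pics; ls; python3 - <<'E'
from station import robot
import cv2,numpy as np
for n in("scene","top"):
    cv2.imwrite(f"pics/{n}0.png",robot.capture(n)[:,:,::-1]); print(n,robot.camera_model(n))
print(robot.observe())
E
```

```text
pics
scene {'camera_matrix': array([[572.24119239,   0.        , 316.55181997],
       [  0.        , 572.24119239, 237.26196888],
       [  0.        ,   0.        ,   1.        ]]), 'origin': array([ 1.03971283, -0.58271607,  1.3584091 ]), 'attitude': array([30.68031684, -0.77679161, 41.06178653])}
top {'camera_matrix': array([[446.49460749,   0.        , 321.2500019 ],
       [  0.        , 446.49460749, 248.79704391],
       [  0.        ,   0.        ,   1.        ]]), 'origin': array([0.46852248, 0.00987492, 0.96544554]), 'attitude': array([  5.49818364,   1.02289973, -90.69103854])}
{'clock': 0.1, 'qpos': array([-6.52031195e+01,  1.38284422e+01,  2.21407222e-01,  7.65005400e+01,
        1.43935169e-03,  8.99991542e+01]), 'qvel': array([-0.17107047, -0.06814739,  0.29396981, -0.10746711,  0.01246087,
       -0.05631364]), 'tau': array([-2.64285500e-04, -3.73137403e+01,  2.53009719e+01,  1.08469545e-02,
       -4.40890085e-05, -2.56181423e-06]), 'eef_pos': array([ 0.20947434, -0.45339065,  0.23049691]), 'tcp_rot': array([-1.79892425e+02, -1.44093726e-03,  2.47977236e+01]), 'ft_force': array([ 0.68810019, -0.61105269, -0.51463475]), 'wrist_torque': array([0.03239162, 0.02981836, 0.00500659]), 'gripper_force': 0.0, 'width': 1.0016861721251589}
```

View pics/scene0.png

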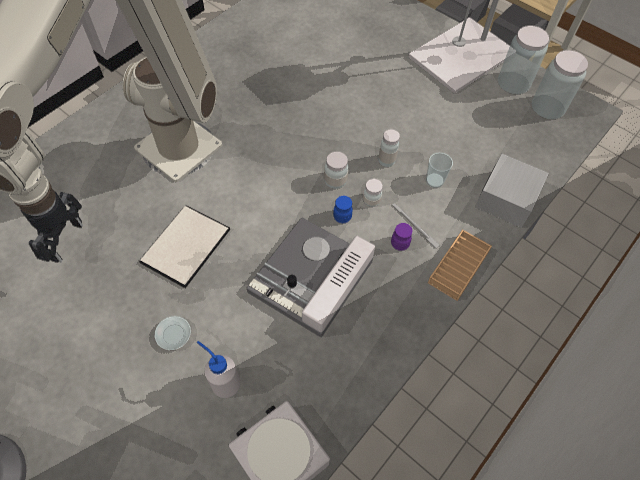

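View pics/top0.png

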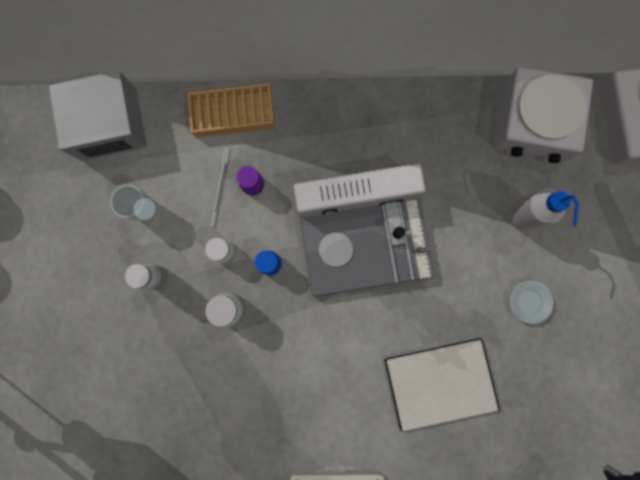

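The top picture shows three white lids: short jar (219,250), tall (141,276) and wide (224,310). The look-alikes are blue (268,263) and purple (250,180). In the scene picture the same jars are at short (374,186), tall (391,135), wide (336,159), blue (343,205) and purple (402,232). The viewer's plate is at scene (316,248) / top (336,250), and the knob is at scene (292,281) / top (399,233). I choose the white-lidded jar at scene (374,186) and will check it in crops.

```bash
python3 - <<'E'
import cv2,numpy as np
s=cv2.imread("pics/scene0.png");t=cv2.imread("pics/top0.png")
def crop(im,x,y,w,h,k,n):
    c=cv2.resize(im[y:y+h,x:x+w],None,fx=k,fy=k,interpolation=cv2.INTER_CUBIC)
    c=cv2.convertScaleAbs(c,alpha=1.25)
    for i in range(0,w,10):
        cv2.line(c,(i*k,0),(i*k,6 if i%50 else 14),(0,255,255),1)
        if i%20==0: cv2.putText(c,str(x+i),(i*k+1,24),0,.4,(0,255,255),1)
    for j in range(0,h,10):
        cv2.line(c,(0,j*k),(6,j*k),(0,255,255),1)
        if j%20==0: cv2.putText(c,str(y+j),(8,j*k+4),0,.4,(0,255,255),1)
    cv2.imwrite(n,c)
crop(s,320,120,130,110,5,"pics/c1.png")
crop(s,240,220,140,115,5,"pics/c2.png")
crop(t,290,160,150,140,4,"pics/c3.png")
crop(t,110,180,180,150,4,"pics/c4.png")
E
```

```text
(no output)
```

View pics/c1.png

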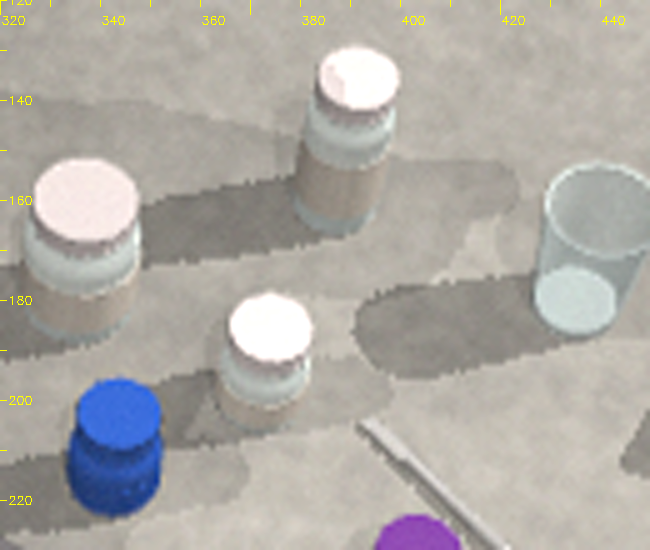

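View pics/c2.png

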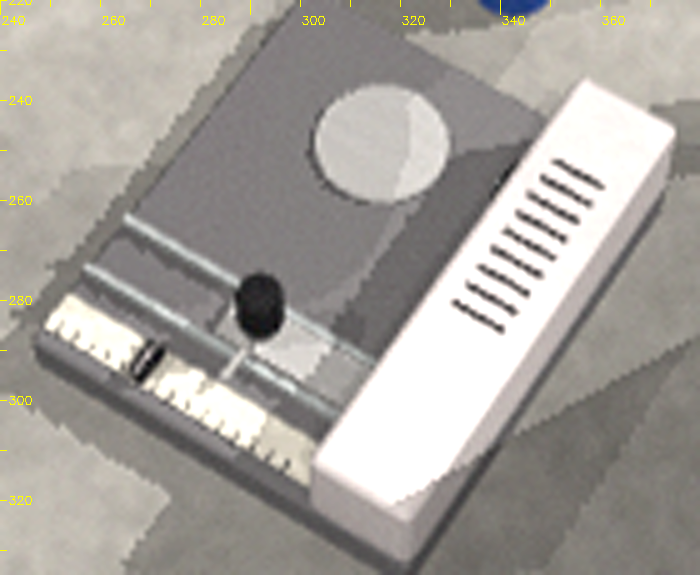

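View pics/c3.png

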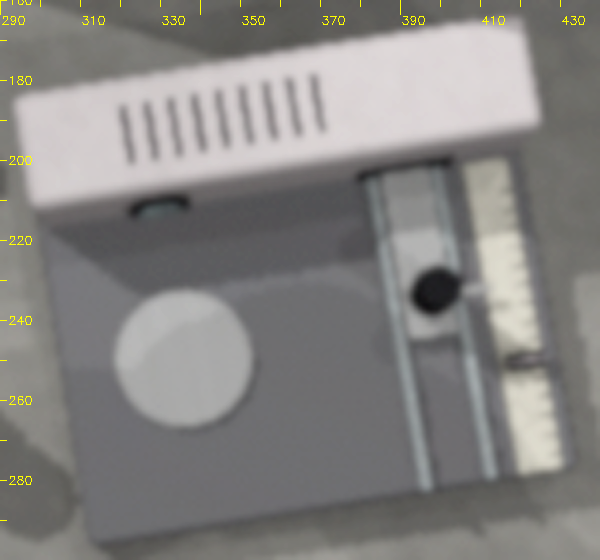

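View pics/c4.png

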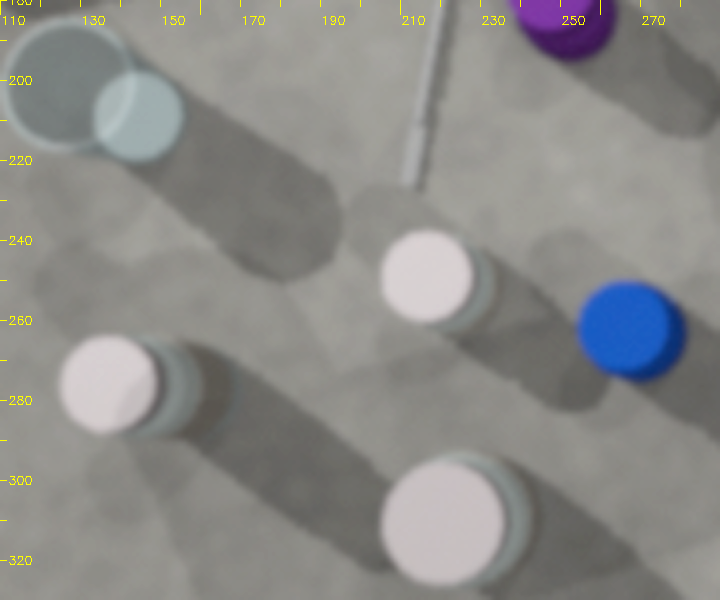

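The crops show the lid centres. Short jar is at scene (374.2,185.4) / top (216.8,249.0); it has paper label and white lid, is visibly the shortest, and is confirmed. Plate is at (316.4,248.6) / (336,249.5), knob top at (292,278.6) / (399,232.5), marker at (269.8,292.2) / (421.8,250) and pointer tip at (284.8,295.4) / (410.5,232.2).

```bash
cat > h.py <<'E'
import numpy as np, cv2
from scipy.spatial.transform import Rotation as Ro
from scipy.optimize import least_squares
from station import robot
CM={n:robot.camera_model(n) for n in("scene","top")}
def proj(n,P):
    m=CM[n];R=Ro.from_euler("xyz",m["attitude"],degrees=True).as_matrix()
    c=(np.atleast_2d(P)-m["origin"])@R
    p=c*[1,-1,-1]; u=p@m["camera_matrix"].T
    return u[:,:2]/u[:,2:]
def tri(s,t):
    f=lambda P:np.r_[(proj("scene",P)[0]-s),(proj("top",P)[0]-t)]
    r=least_squares(f,[.45,0,.05]);return r.x,r.fun
E
cat > m.py <<'E'
from h import *
np.set_printoptions(precision=4,suppress=True)
pts=dict(jar=((374.2,185.4),(216.75,249)),tall=((391.6,135.4),(137,276)),wide=((337.2,160),(220.75,310.75)),blue=((343.8,202.8),(266,261.75)),
plate=((316.4,248.6),(336,249.5)),knob=((292,278.6),(399,232.5)),marker=((269.8,292.2),(421.75,250)),ptr=((284.8,295.4),(410.5,232.2)))
for k,(s,t) in pts.items(): print(k,*tri(s,t))
V=[("top",(-115,130,30),(314.25,295.75)),("top",(55,130,90),(299,212.75)),("top",(115,130,90),(293.75,184.5)),("top",(55,-130,90),(425.25,191)),("top",(115,-130,90),(420,164.5)),
("scene",(55,130,90),(357.4,235.6)),("scene",(115,130,90),(375.2,246.2)),("scene",(55,-130,90),(302.6,314)),("scene",(-115,-130,30),(247.6,288)),
("top",(-25,65,34),(336,249.5)),("scene",(-25,65,34),(316.4,248.6)),("top",(-15,-65,86),(399,232.5)),("scene",(-15,-65,86),(292,278.6)),("top",(-15,-99,44),(410.5,232.2)),("scene",(-15,-99,44),(284.8,295.4))]
def T(q,P): return Ro.from_euler("z",q[3]).apply(np.array(P)/1000)+q[:3]
f=lambda q:np.concatenate([proj(n,T(q,P))[0]-u for n,P,u in V])
r=least_squares(f,[.47,-.1,0,.1],loss="soft_l1");q=r.x
print("viewer",q[:3],np.degrees(q[3]));print(f(q).reshape(-1,2))
for n,P in dict(plate=(-25,65,34),knob=(-15,-65,68)).items(): print(n,T(q,P))
m=tri(*pts["marker"])[0]; print("marker in viewer",Ro.from_euler("z",-q[3]).apply(m-q[:3])*1000)
p=tri(*pts["ptr"])[0]; print("ptr in viewer",Ro.from_euler("z",-q[3]).apply(p-q[:3])*1000)
E
python3 m.py
```

```text
jar [0.5584 0.2379 0.0664] [-0.5848  0.163  -0.3419 -0.2767]
tall [0.5037 0.3808 0.1098] [-0.5456  0.2129 -0.3123 -0.2292]
wide [0.4348 0.223  0.0896] [-0.6981  0.1261 -0.3698 -0.3266]
blue [0.5313 0.138  0.0644] [-0.6706  0.119  -0.3782 -0.335 ]
plate [ 0.5575 -0.0048  0.0306] [-0.5923  0.0519 -0.338  -0.3246]
knob [ 0.5855 -0.1304  0.0778] [-0.6172  0.0148 -0.3455 -0.3517]
marker [ 0.554  -0.1825  0.0374] [-1.0386 -0.0295 -0.5771 -0.6168]
ptr [ 0.5903 -0.1617  0.0364] [ 0.0726 -0.0006  0.0415  0.0429]
viewer [ 0.5918 -0.0646 -0.0091] 8.33063808033317
[[-2.765   0.6902]
 [-1.7913 -0.0823]
 [-1.0398 -0.7739]
 [-0.1107  1.198 ]
 [-0.1916 -1.1321]
 [-1.721  -0.224 ]
 [ 0.4946  0.1222]
 [-2.1269 -1.0031]
 [-1.9131  0.8261]
 [-0.8257 -0.1432]
 [-0.3376  0.9111]
 [-0.1111 -0.7659]
 [-0.4989  0.5694]
 [ 1.3162 -0.345 ]
 [-0.4173  1.2857]]
plate [ 0.5577 -0.0039  0.0249]
knob [ 0.5864 -0.131   0.0589]
marker in viewer [ -54.5351 -111.166    46.5022]
ptr in viewer [-15.5385 -95.9252  45.511 ]
```

Heights come out about 4 mm low but consistently so (66/110/90/31 against 70/115/95/34). That is a small calibration bias, so I will compare each camera's back-projection at the known heights.

```bash
cat >> h.py <<'E'
def bp(n,uv,z):
    return least_squares(lambda a:proj(n,[a[0],a[1],z])[0]-uv,[.45,0]).x
E
python3 - <<'E'
from h import *
np.set_printoptions(precision=4,suppress=True)
for k,s,t,z in [("jar",(374.2,185.4),(216.75,249),.07),("plate",(316.4,248.6),(336,249.5),.034),("knob",(292,278.6),(399,232.5),.086),("marker",(269.8,292.2),(421.75,250),.041),("ptr",(284.8,295.4),(410.5,232.2),.044)]:
    print(k,bp("scene",s,z),bp("top",t,z))
E
```

```text
jar [0.5606 0.2371] [0.5574 0.2363]
plate [ 0.5598 -0.0051] [ 0.5565 -0.0055]
knob [ 0.5895 -0.1323] [ 0.5837 -0.1298]
marker [ 0.5573 -0.1819] [ 0.5523 -0.1829]
ptr [ 0.5928 -0.1643] [ 0.5894 -0.1602]
```

Call:
apply_moves:
  moves:
    - [[1,-0.8,0,0],[1,-0.8,0,0],[1,-0.8,0,0],[1,-0.8,0,0],[1,-0.8,0,0]]
  gripper: 80
  squeeze: 30

```text
clock: 0.52
eef_pos: [0.2956, -0.2803, 0.2309]
tcp_rot: [-180.0, 0.0, 24.7]
ft_force: [0.5, 0.6, 1.4]
width: 0.939
gripper_force: 0.0
```

Call:
apply_moves:
  moves:
    - [[1,-0.8,0,0],[1,-0.8,0,0],[1,-0.8,0,0],[1,-0.8,0,0],[1,-0.8,0,0]]

```text
clock: 0.93
eef_pos: [0.3815, -0.1083, 0.2312]
tcp_rot: [-180.0, 0.0, 24.8]
ft_force: [0.2, 0.2, 1.1]
width: 0.937
gripper_force: 0.0
```

Call:
apply_moves:
  moves:
    - [[1,-0.8,0,0],[1,-0.8,0,0],[1,-0.8,0,0],[1,-0.8,0,0],[0,0,0,0]]

```text
clock: 1.35
eef_pos: [0.4523, 0.0326, 0.2308]
tcp_rot: [-179.9, -0.1, 25.2]
ft_force: [0.4, -0.8, -0.5]
width: 0.944
gripper_force: 0.0
```

```bash
python3 - <<'E'
from h import *
o=robot.observe();print(o["clock"],o["qpos"].round(1),o["eef_pos"],o["tcp_rot"])
E
```

```text
1.35 [ 4.000e+00  8.500e+00 -6.400e+00  7.500e+01  1.000e-01  1.588e+02] [0.45234436 0.03261666 0.23075279] [-1.79896620e+02 -1.22194670e-01  2.52326715e+01]
```

Call:
apply_moves:
  moves:
    - [[1,-0.77,0,0],[1,-0.77,0,0],[1,-0.77,0,0],[1,-0.77,0,0],[1,-0.77,0,0]]

```text
clock: 1.77
eef_pos: [0.538, 0.1961, 0.2308]
tcp_rot: [180.0, 0.1, 24.8]
ft_force: [1.0, -1.0, -0.2]
width: 0.939
gripper_force: 0.0
```

Call:
apply_moves:
  moves:
    - [[1,-0.77,0,0],[0.1,0,0,-0.9],[0,0,0,-0.9],[0,0,0,0],[0,0,0,0]]

```text
clock: 2.18
eef_pos: [0.5578, 0.2294, 0.2306]
tcp_rot: [-180.0, 0.1, 35.0]
ft_force: [-0.1, 0.5, 0.5]
width: 0.937
gripper_force: 0.0
```

```bash
cat > s.py <<'E'
from h import *
import sys
o=robot.observe();print(o["clock"],o["qpos"].round(1),o["eef_pos"].round(4),o["tcp_rot"].round(2),o["ft_force"].round(1),o["gripper_force"])
if len(sys.argv)>3:
    d=np.array([float(v) for v in sys.argv[1:4]])-o["eef_pos"]
    print("rows of 3cm, tool axes",(Ro.from_euler("xyz",o["tcp_rot"],degrees=True).inv().apply(d)/.03).round(3))
E
python3 s.py .559 .2367 .1
python3 - <<'E'
import cv2
from h import *
s=robot.capture("scene");t=robot.capture("top")
a=cv2.resize(s[100:260,290:450],None,fx=2.4,fy=2.4,interpolation=2);b=cv2.resize(t[160:320,130:290],None,fx=2.4,fy=2.4,interpolation=2)
cv2.imwrite("pics/j1.png",np.hstack([a,b])[:,:,::-1])
print(proj("scene",robot.observe()["eef_pos"]),proj("top",robot.observe()["eef_pos"]))
E
```

```text
2.1833 [ 22.4  25.9  17.5  81.7  -0.  167.4] [0.5578 0.2294 0.2306] [-1.7999e+02  9.0000e-02  3.4970e+01] [-0.1  0.5  0.5] 0.0
rows of 3cm, tool axes [ 0.181 -0.175  4.352]
[[377.7876923  149.20191267]] [[196.74930169 239.450671  ]]
```

View pics/j1.png

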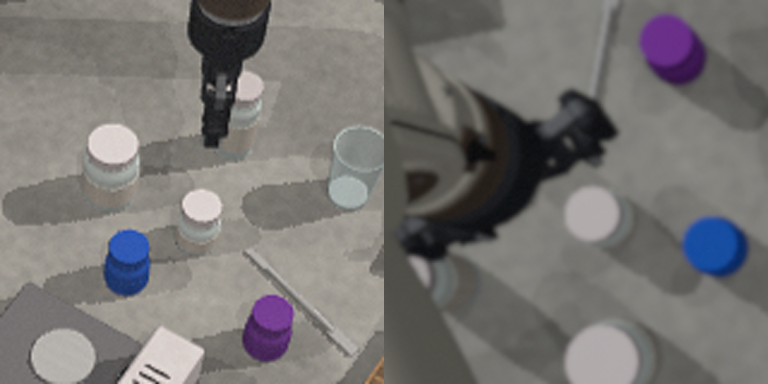

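The gripper hangs above the short jar, its tip near scene (377,158). The spatula and the blue jar are clear of both fingers. Going down.

Call:
apply_moves:
  moves:
    - [[0.18,-0.175,0.8,0],[0,0,1,0],[0,0,1,0],[0,0,1,0],[0,0,0,0]]

```text
clock: 2.7
eef_pos: [0.555, 0.2347, 0.111]
tcp_rot: [-179.9, 0.7, 35.0]
ft_force: [-1.3, -1.1, -1.3]
width: 0.939
gripper_force: 0.0
```

```bash
python3 s.py .559 .2367 .024
python3 - <<'E'
import cv2
from h import *
s=robot.capture("scene");t=robot.capture("top")
a=cv2.resize(s[140:240,320:420],None,fx=3.8,fy=3.8,interpolation=2);b=cv2.resize(t[190:290,160:260],None,fx=3.8,fy=3.8,interpolation=2)
cv2.imwrite("pics/j2.png",np.hstack([a,b])[:,:,::-1])
E
```

```text
2.7 [ 22.9  30.    6.   66.7  -0.  167.9] [0.555  0.2347 0.111 ] [-179.86    0.68   34.99] [-1.3 -1.1 -1.3] 0.0
rows of 3cm, tool axes [0.182 0.029 2.899]
```

View pics/j2.png

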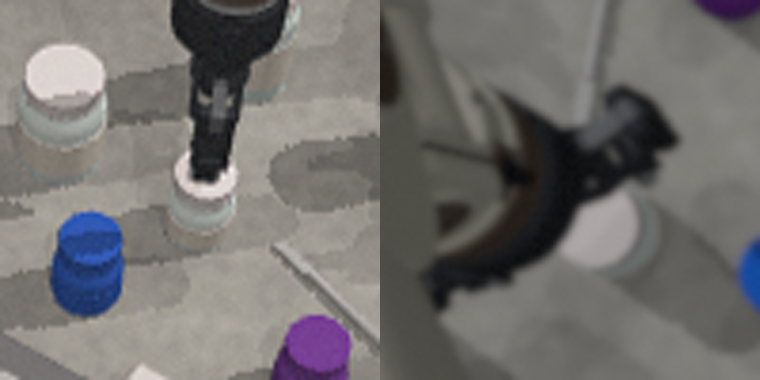

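The fingers straddle the lid: in the scene crop the finger is at x≈210 against a lid centre of x≈205, about 1 px apart. Continuing down and closing.

Call:
apply_moves:
  moves:
    - [[0.1,0,0.7,0],[0,0,0.7,0],[0,0,0.7,0],[0,0,0.6,0],[0,0,0,0]]

```text
clock: 3.22
eef_pos: [0.5613, 0.2384, 0.0355]
tcp_rot: [-180.0, 0.1, 35.1]
ft_force: [-1.1, -0.5, -1.4]
width: 0.939
gripper_force: 0.0
```

Call:
apply_moves:
  moves:
    - [[0,0,0,0],[0,0,0,0]]

```text
clock: 3.38
eef_pos: [0.5639, 0.2397, 0.0392]
tcp_rot: [179.9, -0.3, 35.1]
ft_force: [0.2, 0.7, 0.1]
width: 0.937
gripper_force: 0.0
```

```bash
python3 s.py .559 .2367 .024
```

```text
3.3833 [ 23.   34.2   1.5  57.   -0.  167.9] [0.5639 0.2397 0.0392] [179.94  -0.26  35.08] [0.2 0.7 0.1] 0.0
rows of 3cm, tool axes [-0.193 -0.014  0.506]
```

Call:
apply_moves:
  moves:
    - [[-0.1,0,0.2,0],[0,0,0.2,0],[0,0,0,0],[0,0,0,0],[0,0,0,0]]

```text
clock: 3.8
eef_pos: [0.5595, 0.2373, 0.0244]
tcp_rot: [180.0, -0.0, 35.1]
ft_force: [0.9, -0.3, -0.6]
width: 0.934
gripper_force: 0.0
```

```bash
python3 s.py .559 .2367 .024
```

```text
3.8 [ 2.300e+01  3.480e+01  1.000e-01  5.530e+01 -0.000e+00  1.679e+02] [0.5595 0.2373 0.0244] [180.    -0.    35.11] [ 0.9 -0.3 -0.6] 0.0
rows of 3cm, tool axes [-0.023  0.007  0.014]
```

Call:
apply_moves:
  moves:
    - [[0,0,0,0],[0,0,0,0],[0,0,0,0],[0,0,0,0],[0,0,0,0]]
  gripper: 40
  squeeze: 35

```text
clock: 4.22
eef_pos: [0.5598, 0.2375, 0.0249]
tcp_rot: [180.0, -0.1, 35.1]
ft_force: [0.6, 0.4, 2.7]
width: 0.584
gripper_force: 36.9
```

Call:
apply_moves:
  moves:
    - [[0,0,0,0],[0,0,0,0],[0,0,-0.2,0],[0,0,-0.5,0],[0,0,-0.5,0]]

```text
clock: 4.63
eef_pos: [0.558, 0.2364, 0.0591]
tcp_rot: [-180.0, 0.2, 35.1]
ft_force: [0.1, -0.2, -1.8]
width: 0.588
gripper_force: 36.7
```

Call:
apply_moves:
  moves:
    - [[0,0,-0.8,0],[0,0,-0.8,0],[0,0,-0.8,0],[-0.25,0.35,-0.2,0],[-0.46,0.66,0,0]]

```text
clock: 5.05
eef_pos: [0.5609, 0.2018, 0.1403]
tcp_rot: [179.9, -0.3, 35.3]
ft_force: [-0.2, -1.0, -2.1]
width: 0.586
gripper_force: 36.7
```

Call:
apply_moves:
  moves:
    - [[-0.46,0.66,0,0],[-0.46,0.66,0,0],[-0.46,0.66,0,0],[-0.46,0.66,0,0],[-0.46,0.66,0,0]]

```text
clock: 5.47
eef_pos: [0.5586, 0.0772, 0.1368]
tcp_rot: [-180.0, 0.2, 35.1]
ft_force: [1.0, -0.5, -1.7]
width: 0.585
gripper_force: 36.7
```

Call:
apply_moves:
  moves:
    - [[-0.46,0.66,0,0],[-0.46,0.66,0,0],[-0.3,0.4,0,0],[0,0,0,0],[0,0,0,0]]

```text
clock: 5.88
eef_pos: [0.5585, 0.0147, 0.1371]
tcp_rot: [-179.9, 0.1, 35.0]
ft_force: [0.5, -0.3, -1.9]
width: 0.587
gripper_force: 36.7
```

```bash
python3 s.py .5583 -.005 .0587
python3 - <<'E'
import cv2
from h import *
s=robot.capture("scene");t=robot.capture("top")
a=cv2.resize(s[180:300,250:370],None,fx=3.3,fy=3.3,interpolation=2);b=cv2.resize(t[180:300,270:390],None,fx=3.3,fy=3.3,interpolation=2)
cv2.imwrite("pics/p1.png",np.hstack([a,b])[:,:,::-1])
E
```

```text
5.8833 [ 1.500e+00  2.370e+01 -1.000e-01  6.640e+01  0.000e+00  1.465e+02] [0.5585 0.0147 0.1371] [-1.7992e+02  1.2000e-01  3.4960e+01] [ 0.5 -0.3 -1.9] 36.71979448758066
rows of 3cm, tool axes [-0.378  0.538  2.612]
```

View pics/p1.png

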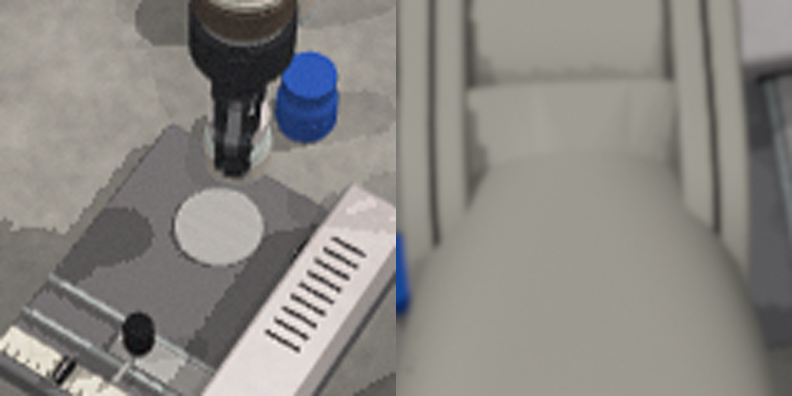

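The scene crop shows the jar held upright, just short of the plate; the plate is at crop (218,227). The arm hides it in the top view. Moving over the plate and down.

Call:
apply_moves:
  moves:
    - [[-0.2,0.27,0,0],[-0.18,0.27,0.4,0],[0,0,0.7,0],[0,0,0.6,0],[0,0,0.4,0]]

```text
clock: 6.4
eef_pos: [0.5586, -0.0035, 0.0735]
tcp_rot: [-179.9, 0.1, 35.2]
ft_force: [-0.8, 0.1, -1.7]
width: 0.588
gripper_force: 36.7
```

Call:
apply_moves:
  moves:
    - [[0,0,0.1,0],[0,0,0,0],[0,0,0,0],[0,0,0,0]]

```text
clock: 6.73
eef_pos: [0.5607, -0.0034, 0.0735]
tcp_rot: [179.9, -0.1, 35.1]
ft_force: [0.4, -0.8, -0.8]
width: 0.584
gripper_force: 36.7
```

```bash
python3 s.py .5583 -.005 .0587
```

```text
6.7333 [ -0.3  27.   -5.1  57.7  -0.  144.5] [ 0.5607 -0.0034  0.0735] [ 1.7992e+02 -1.0000e-01  3.5140e+01] [ 0.4 -0.8 -0.8] 36.74126882571727
rows of 3cm, tool axes [-0.097 -0.002  0.492]
```

Call:
apply_moves:
  moves:
    - [[-0.05,0.02,0.2,0],[0,0,0.15,0],[0,0,0.05,0],[0,0,0,0],[0,0,0,0]]

```text
clock: 7.15
eef_pos: [0.5586, -0.0049, 0.0602]
tcp_rot: [-180.0, 0.0, 35.1]
ft_force: [0.5, 0.5, -1.1]
width: 0.587
gripper_force: 36.7
```

```bash
python3 s.py .5583 -.005 .0587
```

```text
7.15 [ -0.5  27.8  -6.2  56.    0.  144.4] [ 0.5586 -0.0049  0.0602] [-1.7998e+02  2.0000e-02  3.5110e+01] [ 0.5  0.5 -1.1] 36.73827469814569
rows of 3cm, tool axes [-0.011 -0.004  0.049]
```

Call:
apply_moves:
  moves:
    - [[0,0,0.03,0],[0,0,0,0],[0,0,0.02,0],[0,0,0,0],[0,0,0,0]]

```text
clock: 7.57
eef_pos: [0.5589, -0.0049, 0.0589]
tcp_rot: [180.0, -0.0, 35.1]
ft_force: [0.4, -0.2, -1.3]
width: 0.589
gripper_force: 36.8
```

Call:
apply_moves:
  moves:
    - [[0,0,0.03,0],[0,0,0,0],[0,0,0,0]]

```text
clock: 7.82
eef_pos: [0.559, -0.0049, 0.0589]
tcp_rot: [180.0, -0.0, 35.1]
ft_force: [-2.3, 0.7, 5.9]
width: 0.588
gripper_force: 37.4
```

Contact at z = 0.0589 as expected (fz 5.9 N). Releasing.

Call:
apply_moves:
  moves:
    - [[0,0,0,0],[0,0,0,0],[0,0,0,0],[0,0,0,0],[0,0,0,0]]
  gripper: 76

```text
clock: 8.23
eef_pos: [0.5588, -0.0049, 0.0577]
tcp_rot: [-180.0, 0.0, 35.1]
ft_force: [0.3, 0.5, -0.1]
width: 0.888
gripper_force: 0.0
```

Call:
apply_moves:
  moves:
    - [[0,0,-0.2,0],[0,0,-0.5,0],[0,0,-0.9,0],[0,0,-0.9,0],[0,0,-0.9,0]]

```text
clock: 8.65
eef_pos: [0.5585, -0.0049, 0.1612]
tcp_rot: [-180.0, 0.0, 35.1]
ft_force: [0.9, -0.1, 0.7]
width: 0.892
gripper_force: 0.0
```

```bash
cat > jarchk.py <<'E'
from h import *
import cv2
s=robot.capture("scene"); cv2.imwrite("pics/a%d.png"%int(robot.observe()["clock"]*100),s[:,:,::-1])
print("expected lid px",proj("scene",[.5598,-.0051,.104]))
b=cv2.inRange(s,(150,150,150),(255,255,255))[190:270,285:350]
n,l,st,c=cv2.connectedComponentsWithStats(b)
for i in range(1,n):
    if st[i,4]>40: print(st[i],c[i]+[285,190])
E
python3 s.py; python3 jarchk.py
```

```text
8.65 [ -0.5  22.6   2.   69.5  -0.  144.4] [ 0.5585 -0.0049  0.1612] [-1.7998e+02  3.0000e-02  3.5110e+01] [ 0.9 -0.1  0.7] 0.0
expected lid px [[316.76991826 235.08697095]]
[ 23  39  21  31 240] [320.2        243.65416667]
[ 47  55  18  25 182] [342.96153846 260.57142857]
```

Call:
apply_moves:
  moves:
    - [[-0.33,0.8,0,0],[-0.33,0.8,0,0],[-0.33,0.8,0,0],[-0.33,0.8,0,0],[-0.33,0.8,0,0]]
  gripper: 60

```text
clock: 9.12
eef_pos: [0.5876, -0.1326, 0.1603]
tcp_rot: [180.0, -0.0, 35.1]
ft_force: [0.1, -0.6, -0.1]
width: 0.704
gripper_force: 0.0
```

Call:
apply_moves:
  moves:
    - [[0,0,0,-1],[0,0,0,-1],[0,0,0,-1],[0,0,0,-1],[0,0,0,-1]]

```text
clock: 9.53
eef_pos: [0.5873, -0.1317, 0.1601]
tcp_rot: [180.0, -0.0, 64.0]
ft_force: [0.4, 0.5, 0.2]
width: 0.706
gripper_force: 0.0
```

Call:
apply_moves:
  moves:
    - [[0,0,0,-1],[0,0,0,-1],[0,0,0,-1],[0,0,0,-1],[0,0,0,-1]]

```text
clock: 9.95
eef_pos: [0.5874, -0.1315, 0.1601]
tcp_rot: [180.0, 0.0, 92.7]
ft_force: [0.9, 0.3, -0.0]
width: 0.701
gripper_force: 0.0
```

Call:
apply_moves:
  moves:
    - [[0,0,0,-1],[0,0,0,0],[0,0,0,0]]

```text
clock: 10.2
eef_pos: [0.5873, -0.1315, 0.16]
tcp_rot: [180.0, 0.0, 98.0]
ft_force: [0.1, 0.3, -0.2]
width: 0.703
gripper_force: 0.0
```

```bash
python3 s.py .5865 -.131 .055; python3 jarchk.py
```

```text
10.2 [-12.6  27.4   9.4  71.9   0.   69.4] [ 0.5873 -0.1315  0.16  ] [179.99   0.    97.99] [ 0.1  0.3 -0.2] 0.0
rows of 3cm, tool axes [ 0.022 -0.026  3.501]
expected lid px [[316.76991826 235.08697095]]
[ 23  38  21  32 325] [318.65846154 239.81538462]
[ 48  55  17  25 181] [343.19889503 260.27624309]
```

The lid box starts at x=308, y=228 against an expected 308.5, 228.4, so the jar stands centred on the plate. Going down on the knob.

Call:
apply_moves:
  moves:
    - [[0,0,0.8,0],[0,0,0.8,0],[0,0,0.6,0],[0,0,0.4,0],[0,0,0,0]]

```text
clock: 10.67
eef_pos: [0.5849, -0.131, 0.0786]
tcp_rot: [-179.7, -0.1, 98.0]
ft_force: [-1.0, -0.6, -0.9]
width: 0.705
gripper_force: 0.0
```

Call:
apply_moves:
  moves:
    - [[0,0,0.4,0],[0,0,0.3,0],[0,0,0.1,0],[0,0,0,0],[0,0,0,0]]

```text
clock: 11.08
eef_pos: [0.5875, -0.1316, 0.0583]
tcp_rot: [180.0, 0.0, 98.1]
ft_force: [0.8, 0.5, 0.5]
width: 0.705
gripper_force: 0.0
```

```bash
python3 s.py .5865 -.131 .055
```

```text
11.0833 [-12.6  32.2   1.1  58.9   0.   69.3] [ 0.5875 -0.1316  0.0583] [1.7998e+02 1.0000e-02 9.8120e+01] [0.8 0.5 0.5] 0.0
rows of 3cm, tool axes [ 0.023 -0.031  0.111]
```

Down 2 mm more, then close.

Call:
apply_moves:
  moves:
    - [[0,0,0.07,0],[0,0,0,0],[0,0,0,0],[0,0,0,0],[0,0,0,0]]
  gripper: 10
  squeeze: 60

```text
clock: 11.5
eef_pos: [0.5868, -0.1317, 0.0565]
tcp_rot: [-180.0, 0.0, 98.1]
ft_force: [-2.9, -0.5, 5.5]
width: 0.258
gripper_force: 59.2
```

Call:
apply_moves:
  moves:
    - [[0,0,0,0],[0,0,0,0],[0,0,0,0],[0,0,0,0],[0,0,0,0]]

```text
clock: 11.92
eef_pos: [0.5868, -0.1317, 0.0565]
tcp_rot: [-180.0, 0.0, 98.1]
ft_force: [-3.3, -0.6, 5.6]
width: 0.255
gripper_force: 59.3
```

```bash
python3 s.py
```

```text
11.9167 [-12.6  32.2   0.9  58.7  -0.   69.2] [ 0.5868 -0.1317  0.0565] [-1.7996e+02  2.0000e-02  9.8120e+01] [-3.3 -0.6  5.6] 59.27591811865568
```

Call:
apply_moves:
  moves:
    - [[0,-0.2,0,0],[0,-0.3,0,0],[0,-0.3,0,0],[0,-0.3,0,0],[0,-0.1,0,0]]

```text
clock: 12.33
eef_pos: [0.554, -0.1366, 0.0566]
tcp_rot: [179.6, 0.0, 98.2]
ft_force: [7.5, 0.8, -4.2]
width: 0.258
gripper_force: 59.5
```

Call:
apply_moves:
  moves:
    - [[0,0,0,0],[0,0,0,0],[0,0,0,0],[0,0,0,0],[0,0,0,0]]

```text
clock: 12.75
eef_pos: [0.555, -0.1365, 0.0565]
tcp_rot: [179.6, 0.0, 98.2]
ft_force: [7.1, 0.7, -1.6]
width: 0.257
gripper_force: 59.7
```

```bash
python3 s.py
python3 - <<'E'
import cv2
from h import *
s=robot.capture("scene");t=robot.capture("top")
cv2.imwrite("pics/s9.png",s[:,:,::-1]);cv2.imwrite("pics/t9.png",t[:,:,::-1])
def cr(im,x,y,w,h,k):
    c=cv2.resize(im[y:y+h,x:x+w],None,fx=k,fy=k,interpolation=cv2.INTER_CUBIC); c=cv2.convertScaleAbs(c,alpha=1.3)
    for i in range(0,w,10): cv2.line(c,(i*k,0),(i*k,8),(255,255,0),1)
    for j in range(0,h,10): cv2.line(c,(0,j*k),(8,j*k),(255,255,0),1)
    return c
a=cr(s,250,270,50,40,8); b=cr(t,380,225,50,40,8)   # 400x320
c=cr(s,260,200,100,70,4); c=c[:280]; d=np.zeros((280,400,3),np.uint8); d[:]=cr(t,300,180,100,70,4)
cv2.imwrite("pics/f.png",np.vstack([np.hstack([a,b]),np.hstack([c,d])])[:,:,::-1])
E
```

```text
12.75 [-13.9  29.   -4.8  55.9   0.1  68. ] [ 0.555  -0.1365  0.0565] [1.7961e+02 4.0000e-02 9.8170e+01] [ 7.1  0.7 -1.6] 59.66626111418009
```

View pics/f.png

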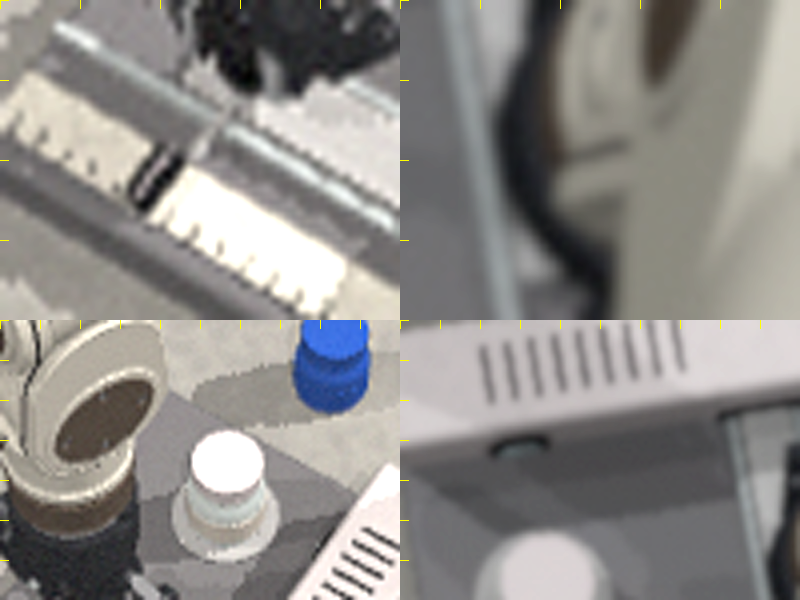

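The crop shows the jar standing centred on the plate. The pointer tip is at scene (274.4,289.8) and the marker's line is centred at (269.6,292.1), so the pointer is still a little short of the marker.

```bash
python3 - <<'E'
from h import *
for yaw in (7.8,8.33,8.8):
    d=np.array([np.cos(np.radians(yaw)),np.sin(np.radians(yaw))])
    p0=bp("scene",(284.8,295.4),.044);p=bp("scene",(274.4,289.75),.044);m=bp("scene",(269.6,292.1),.041)
    b=bp("scene",(278.1,285),.044)
    print(yaw,"pulled",(p0-p)@d,"to go",(p-m)@d, "base of pointer to go",(b-m)@d)
p=bp("scene",(274.4,289.75),.044)
# local profile through the pointer and marker lines: rows along viewer x at given viewer y offsets
import cv2
g=cv2.cvtColor(cv2.imread("pics/s9.png"),6).astype(np.float32)
yaw=np.radians(8.33);ex=np.array([np.cos(yaw),np.sin(yaw)]);ey=np.array([-ex[1],ex[0]])
for z,offs in((.044,(2,5,8,12)),(.041,(-8,-11,-14,-17,-20))):
    for o in offs:
        X=np.arange(-22,14,1.)
        P=[[*(p+ey*o/1000+ex*x/1000),z] for x in X]
        u=proj("scene",P).astype(np.float32)
        print(z,o,cv2.remap(g,u[:,0],u[:,1],1).ravel().astype(int))
E
```

```text
7.8 pulled 0.03086648385517741 to go 0.007251919445283377 base of pointer to go 0.0073561923362107425
8.33 pulled 0.030880858772304166 to go 0.007353216036382323 base of pointer to go 0.0076060779478297385
8.8 pulled 0.030891395780598057 to go 0.007442518984371211 base of pointer to go 0.007827130818122302
0.044 2 [ 84  85  85  84  83  83  84  84  83  84  87  88  87  83  84  89  95 107
 123 139 144 137 127 116 109 107 111 114 114 112 108 104 103 105 106 107]
0.044 5 [ 85  85  85  85  85  85  86  85  84  84  83  83  84  85  85  91 104 118
 131 144 156 142 116  94  86  87  91  95  98  99  98  93  90  90  91  92]
0.044 8 [ 84  84  84  84  85  84  85  87  89  89  86  85  85  87  87  87  98 113
 128 131 121 106  94  88  83  81  81  83  83  80  75  74  77  80  82  84]
0.044 12 [104 106 107 108 108 109 109 110 111 110 107 105 105 106 108 110 110 116
 121 122 115 103  98 109 113 115 110 106 103 105 106 104 107 110 112 115]
0.041 -8 [166 165 165 163 156 136 105  71  45  65  87 100  85  57  28  28  34  46
  86 134 176 187 194 197 202 209 213 216 217 218 218 218 219 219 220 220]
0.041 -11 [164 164 165 166 159 132 103  75  67  73  88  89  76  46  31  31  38  64
  96 138 168 189 200 202 207 212 214 216 216 217 218 218 218 218 218 218]
0.041 -14 [164 165 167 167 161 146 117  83  59  50  77  94  95  65  43  27  45  73
 109 150 182 201 201 201 204 209 214 218 219 219 218 216 215 216 216 215]
0.041 -17 [165 163 161 162 164 156 119  81  53  62  83 100  86  65  41  33  38  55
 101 147 196 198 191 180 185 197 214 218 218 217 215 206 190 181 187 200]
0.041 -20 [166 163 151 132 114 112 115 111  86  67  55  69  72  61  38  22  20  57
 100 143 174 186 185 177 175 178 191 204 214 216 212 206 186 164 148 153]
```

About 8 mm to go.

Call:
apply_moves:
  moves:
    - [[0,-0.14,0,0],[0,-0.13,0,0],[0,0,0,0],[0,0,0,0],[0,0,0,0]]

```text
clock: 13.27
eef_pos: [0.5472, -0.1376, 0.0566]
tcp_rot: [179.6, 0.1, 98.2]
ft_force: [7.6, 1.2, -2.3]
width: 0.258
gripper_force: 59.7
```

Call:
apply_moves:
  moves:
    - [[0,0,0,0],[0,0,0,0],[0,0,0,0]]

```text
clock: 13.52
eef_pos: [0.5473, -0.1376, 0.0566]
tcp_rot: [179.6, 0.0, 98.2]
ft_force: [7.2, 1.4, -2.0]
width: 0.264
gripper_force: 59.7
```

```bash
cat > prof.py <<'E'
from h import *
g=np.mean([cv2.cvtColor(robot.capture("scene"),7).astype(np.float32) for _ in range(3)],0)
np.set_printoptions(linewidth=200)
yaw=np.radians(8.33);ex=np.array([np.cos(yaw),np.sin(yaw)]);ey=np.array([-ex[1],ex[0]])
m=bp("scene",(269.6,292.1),.041)
X=np.arange(-16,17,1.); print("X",X.astype(int))
for z,offs in((.044,(24,21,18,16,14,12)),(.041,(6,3,0,-3,-6))):
    for o in offs:
        u=proj("scene",[[*(m+ey*o/1000+ex*x/1000),z] for x in X]).astype(np.float32)
        print(z,o,cv2.remap(g,u[:,0],u[:,1],1).ravel().astype(int))
E
python3 s.py; python3 prof.py
```

```text
13.5167 [-14.2  28.3  -6.   55.3   0.1  67.6] [ 0.5473 -0.1376  0.0566] [1.7958e+02 5.0000e-02 9.8180e+01] [ 7.2  1.4 -2. ] 59.66852858662605
X [-16 -15 -14 -13 -12 -11 -10  -9  -8  -7  -6  -5  -4  -3  -2  -1   0   1   2   3   4   5   6   7   8   9  10  11  12  13  14  15  16]
0.044 24 [118 117 117 117 118 120 121 121 121 125 129 128 128 127 122 114 109 112 118 125 132 136 135 133 136 142 141 137 131 129 133 135 131]
0.044 21 [ 95  94  92  90  91  91  92  94  95  96 106 117 126 122 116 106 100  95  90  90  91  92  90  86  80  80  86  90  92  90  88  89  89]
0.044 18 [ 85  85  85  85  86  86  85  84  84  91 102 116 121 120 111 100  93  88  87  87  86  85  82  77  74  72  74  79  83  88  90  89  88]
0.044 16 [ 84  84  84  85  86  85  85  85  88  94 107 123 139 139 126 113 103  98  97  98  97  95  90  86  81  78  81  84  88  96 102 107 105]
0.044 14 [ 84  84  84  85  86  86  85  83  85  95 111 130 144 153 154 131 115 108 109 112 113 107 106 107 102  97  94  99 104 110 112 112 112]
0.044 12 [ 84  85  85  84  84  84  84  82  80  78  98 127 144 138 129 118 107 105 106 107 107 107 110 113 114 112 112 115 116 115 112 109 111]
0.041 6 [169 168 167 167 171 166 153 133 101  79  74  99 116 122  94  58  29  34  52  79 124 163 190 195 195 198 206 213 218 218 219 219 217]
0.041 3 [164 165 165 165 165 161 147 118  87  55  75 109 140 119  88  43  32  31  36  70 118 163 183 192 197 201 207 212 215 217 218 219 218]
0.041 0 [163 165 169 170 169 165 142 115  83  74  77  92 102  96  69  39  28  31  52  82 122 159 181 197 202 205 210 213 215 216 217 218 218]
0.041 -3 [173 180 188 198 205 194 171 135 103  78  64  82  97 100  72  48  28  36  61  95 136 176 198 203 202 204 208 213 217 219 219 219 217]
0.041 -6 [177 191 199 193 183 175 167 134  98  66  71  94 119 104  77  48  33  32  46  85 131 180 201 194 185 183 193 209 218 218 217 216 211]
```

The pointer ridge is at X≈-3.5 mm and the marker line at X≈-3.7 mm, so they agree within about 0.3 mm. The hold is steady at 60 N, and the jar is upright and centred. Handing in.

```bash
python3 -c "
from station import robot
print(robot.job_done())"
```

```text
the job is handed in; nothing more can be done
None
```

The short white-lidded jar is standing centred on the steel plate. The shutter slide was handed in still held, with its pointer about 0.3 mm from the marker line in the scene camera's view. The arm hid the pointer from the top camera, so that last reading is from one view only.

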